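# Turn the cake to the pointer and set the turntable brake

## Robot

A 7-joint arm with a two-finger parallel gripper is mounted at the origin on the work surface. World frame = base frame: x ahead of the robot, y to its left, z up, the work surface at z = 0. Lengths are in m, angles in rad, forces in N, time in s.
With the tool pointing down it reaches from about 0.4 to 0.85 m from the base axis. Payload 10.4 kg.
Tool frame: the origin (TCP) lies between the finger pads; the fingertips stand 11 mm ahead of it and the grasp point (between the pads) lies 8 mm behind it (tip_reach is the distance from the TCP to the fingertips, in m); z points along the fingers, y is the line along which they close (so a half turn about z gives the same grasp; the last joint's range is limited). The gripper opens to 85 mm and grips with 20 to 120 N. Pads are 22 mm wide; open, the fingers measure 114 mm over their backs; the gripper's body (76 mm by 85 mm) begins 54 mm behind the grasp point. The pads swing forward as they close: fully open they stand 13 mm farther back than shut.
Start: joints at [1.171, 0.332, -0.065, 1.46, 0.022, 1.35, -0.088], TCP at [0.23, -0.581, 0.242] pointing down, gripper open.
Joint ranges: [-2.6, 2.6], [-0.5, 2.12], [-1.47, 1.34], [0.16, 2.42], [-1.27, 4.41], [0.06, 2.06], [-2.6, 2.6]. Speed limits (rad/s): [2.22, 2.22, 2.79, 2.79, 3.14, 3.14, 3.14].

## Interface

Orientations are given as a unit quaternion [x, y, z, w].
In Python, from workcell import * gives the robot as it stands.
- The arm moves only by the shell command python3 -m inch 'ROWS' [OPENING] [FORCE]. ROWS is JSON, a list of rows, each an object with "slide": the shift along the world's x, y, z in m, a list of three; "yaw": the turn about the world's z in rad. A call has 1 to 20 rows; each row is the pose to reach, as a shift and turn from the pose commanded when the call began; what a row does not reach only later rows make up. A row lasts 1/12 s, in which the tool goes at most 41.7 mm and 7.16 degrees, less where a joint would pass 70% of its speed; a pose out of reach is approached as far as the arm can. A call with a gripper value outside its range is refused whole. OPENING is the closure in counts, from 0 (fully open) to 255 (shut), set as the call begins (- or left out, the last holds). The fingers move at their own pace and stop on an object; FORCE is the grip in N (left out, the last holds). Time passes only in rows, so rows that repeat a pose let the fingers close. It gives the time, the measured TCP pose, the force, the opening and the grip force at its end, in the units of the state.
- get_obs(): the state, without advancing time (a new reading comes with each control period).
- camera(name): name is "scene" or "top"; returns a dict with "frame" (400x640x3 uint8, red, green, blue), "fx", "fy", "cx", "cy" (pixels), "extrinsics" (4x4, takes a point from world to camera coordinates). Camera axes: x right, y down, z forward; pixel columns grow to the right and rows downward; lengths in m; the calibration is good to about 2 mm. A picture is of the moment at which its call begins. There is no depth.
- hand_in(): hands the job in; it is judged then, once.
The state is a dict: "clock": time; "joint_pos": joint angles; "joint_velocities": joint speeds; "tau": joint torques, N m; "position": TCP position; "ee_rot": TCP orientation; "ft_force": force on the tool from outside, world axes, zero at the start; "torque": the same for the moment, N m; "grip_width": opening from 0.0 (shut) to 1.0 (fully open); "grasp_force": force on a finger pad.
Only numpy, scipy, OpenCV 4.12 (cv2) and the standard library are available. Lean on these libraries where they do the work, as an engineer would, in place of code of your own. Each camera call takes 0.05 s, during which the arm holds its last target. There are 200 camera calls.

## Task

With a fingertip, gently push on one of the blue knobs round the cake turntable until the red cherry on the cake faces the orange pointer, and leave it at rest there. Then push the yellow brake lever over until it stops. Do not touch the cake itself, do not squeeze or lift anything, leave the nozzle, mug, jar and spatula where they are, and finish clear of everything.

Things in the scene. Friction and masses are not known exactly. Their poses are not given: they have to be found in the camera images.
- turntable: fixed base of a small cake turntable: white disc 180 mm across, 12 mm thick. Origin on the worktop under the platter's axis, z up. On a tongue along its +x lies an orange cone, the pointer, 155 to 105 mm out, top 38 mm high, tip towards the axis. A foot along its -y carries the brake lever's post (radius 14 mm) at (0, -190) mm. Yaw between about -0.7 and 0.3
- platter: turning part: aluminium disc 150 mm across, top 62 mm up, with three steel spokes (10 mm rods, 58 mm up) 120 degrees apart, each ending in an upright blue knob. Turns endlessly both ways about the turntable's z; friction (about 1 N at a knob) keeps it where it is left. Origin on the worktop under the axis, x axis towards knob a
- knob_a (a point): centre of the top of a blue knob: an upright round peg 18 mm in diameter, from 53 to 110 mm above the worktop, 115 mm from the platter's axis. All three knobs are alike
- knob_b (a point): the same on the second blue knob, 120 degrees counter-clockwise (seen from above) from knob a
- knob_c (a point): the same on the third blue knob, 240 degrees counter-clockwise from knob a
- cake: hard-foam practice cake, cream coloured, 120 mm across, on a 128 mm cardboard disc, 45 mm high, 0.3 to 0.6 kg. Stands loose on the middle of the platter and turns with it; how the cherry lies relative to the knobs differs every time. Origin at the centre of its underside, x axis towards the cherry
- cherry (a point): centre of the red cherry, a ball 18 mm in diameter on the cake's top, 45 mm from its middle and 51 mm above its underside; white dots make up the rest of the ring
- brake_knob (a point): centre of the top of the yellow knob on the brake lever: an upright round peg 18 mm in diameter, from 53 to 110 mm above the worktop, 55 mm from the lever's upright pivot, which stands at (0, -190) mm in the turntable's frame. The lever is a dark bar 12 mm wide, 58 to 66 mm up
- brake (a joint): angle of the brake lever (rad): at 0 (off) it points along the turntable's +x; it swings clockwise seen from above, away from the platter, to a stop at 1.4 (on), nearly along the turntable's -y. Starts between 0 and 0.25; stays where it is left (about 1 N at the knob). It does not itself move or block the platter
- nozzle: a steel piping nozzle, a cone 28 mm across and 45 mm high, loose, standing beside the turntable; origin at the centre of its underside
- cup: a white mug, 80 mm across and 85 mm high, loose; origin at the centre of its underside, handle to its +y
- jar: an amber jar with a red cap, 66 mm across and 90 mm high, loose; origin at the centre of its underside
- spatula: a spatula lying on the worktop, loose: 280 mm long, 20 mm high, orange handle towards its -x, white blade 65 mm wide towards its +x; origin at its middle, on the worktop
There are look-alikes about, which are no part of the job. What is meant by the cake is not green, and is the larger of those in its own colour.

How it is judged:
On the way, in this order (a step that is already met when the one before it is completed fails the run):
1. the cherry faces the orange pointer and the cake is at rest, the brake still off (x of cherry in the frame of turntable above 0.03 m and y of cherry in the frame of turntable between -0.01 and 0.01 m and angular speed of cake below 0.1 rad/s and value of joint brake below 0.6 rad), for 0.3 s.
2. the brake lever is pushed over to its stop (value of joint brake above 1.15 rad), for 0.2 s.
At the end, for the whole second after the job is handed in: the cherry lies on the pointer's side of the cake within 10 mm (about 13 degrees) of the line from the axis to the pointer, the cake stands at rest within 12 mm of the middle of the platter, and the brake lever is at 1.15 rad or more (stop at 1.4) (x of cherry in the frame of turntable above 0.03 m and y of cherry in the frame of turntable between -0.01 and 0.01 m and horizontal distance between cake and turntable below 0.012 m and angular speed of cake below 0.05 rad/s and value of joint brake above 1.15 rad); the robot touches nothing.
It fails at once if the cake was touched by the robot (contact force between any of the fingers, the arm and cake above 0.5 N).
It fails at once if the cake was lifted or tipped (z of cake in the frame of turntable above 0.07 m or angle between cake's own z axis and vertical above 0.15 rad).
It fails at once if a knob was squeezed or the platter shoved with more than 15 N (contact force between the fingers and platter above 15 N).
It fails at once if a bystander was moved by more than 20 mm (distance of any of nozzle, cup, jar, spatula from where it was at the start of the episode above 0.02 m).
It also fails if it takes over 61 s, if anything falls off the work surface, if the arm or the gripper's body presses on something with over 40 N, if the wrist force passes 120 N, or if a joint passes its speed limit or range.

## Working session

There is one attempt and no reset: what is moved stays moved. The work goes in short steps, Python scripts to look and compute and a shell command to move; the robot and the scene stay as the last step left them, time stands still between calls to the robot, and variables do not carry over. Pictures are saved under pics/ and viewed, at most 10 in all, crops included, and the job is handed in when it is done.

```bash
mkdir -p pics; ls; python3 - <<'E'
from workcell import *
import cv2,numpy as np
for n in ("scene","top"):
    c=camera(n); cv2.imwrite(f"pics/{n}0.png",c["frame"][...,::-1]); print(n,c["fx"],c["cx"],c["cy"],np.round(c["extrinsics"],3).tolist())
o=get_obs();print(o)
E
```

```text
pics
scene 419.7849247329326 317.3651423279955 203.5984322132997 [[0.805, 0.593, 0.001, -0.431], [0.467, -0.632, -0.618, -0.232], [-0.367, 0.498, -0.786, 1.414], [0.0, 0.0, 0.0, 1.0]]
top 470.05210470548985 310.249244603133 199.85349019397046 [[-0.021, -1.0, 0.0, -0.021], [-0.999, 0.021, -0.041, 0.566], [0.041, -0.001, -0.999, 1.493], [0.0, 0.0, 0.0, 1.0]]
{'clock': 0.1, 'joint_pos': array([ 1.17139508,  0.33281872, -0.06469815,  1.46081231,  0.02159536,
        1.34990415, -0.08849828]), 'joint_velocities': array([-0.00082674, -0.00246282,  0.00227117, -0.00379964, -0.00050485,
       -0.00058457,  0.00150837]), 'tau': array([ 1.56114911e-03, -6.26750994e+01,  4.94184438e-02, -3.92428708e+01,
        1.63106422e-02,  6.94705668e-03,  4.85651839e-06]), 'position': array([ 0.22985462, -0.58087146,  0.2416107 ]), 'ee_rot': array([ 9.82303232e-01,  1.87296482e-01, -1.41644964e-04, -6.07388448e-04]), 'ft_force': array([-0.92758941,  0.35842944,  0.27090668]), 'torque': array([ 0.01493769, -0.00547733,  0.01363127]), 'grasp_force': 0.0, 'grip_width': 0.9998279512061125}
```

View pics/top0.png

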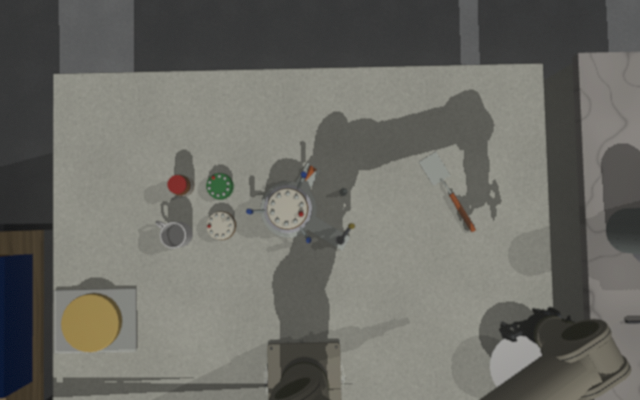

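View pics/scene0.png

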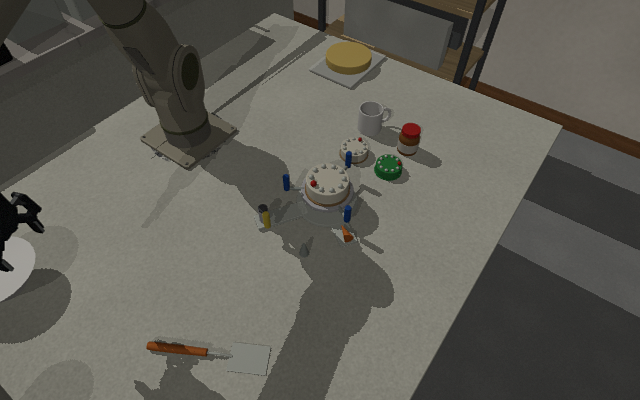

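The top view shows the cake at (287,209), the cherry at (300,213) and the pointer at (310,170). The blue knobs are at (250,211), (304,174) and (308,240), the brake knob at (352,226) with its post at (341,240), and the nozzle at (343,191). Next I measure these.

```bash
cat > h.py <<'E'
from workcell import *
import cv2,numpy as np
def ray(c,u,v,z):
    E=np.array(c["extrinsics"]);R,t=E[:3,:3],E[:3,3]
    o=-R.T@t; d=R.T@np.array([(u-c["cx"])/c["fx"],(v-c["cy"])/c["fy"],1.])
    return (o+d*(z-o[2])/d[2])[:2]
def blobs(c,ranges,roi,mina=4):
    h=cv2.cvtColor(c["frame"],cv2.COLOR_RGB2HSV); m=0
    for lo,hi in ranges: m=m|cv2.inRange(h,lo,hi)
    x0,y0,x1,y1=roi; k=np.zeros_like(m);k[y0:y1,x0:x1]=m[y0:y1,x0:x1]
    n,l,s,ce=cv2.connectedComponentsWithStats(k)
    return [(np.round(ce[i],1),int(s[i,4]),s[i,:4].tolist()) for i in range(1,n) if s[i,4]>=mina]
COL=dict(blue=([((105,110,40),(130,255,255))],.09),orange=([((5,150,100),(16,255,255))],.02),
 yellow=([((18,110,60),(34,255,255))],.09),red=([((0,140,80),(4,255,255)),((170,140,80),(180,255,255))],.115))
ROI=dict(top=(235,150,375,255),scene=(250,140,390,260))
def show(n="top"):
    c=camera(n)
    for k,(r,z) in COL.items():
        for ce,a,b in blobs(c,r,ROI[n]): print(n,k,ce,a,b,np.round(ray(c,*ce,z),4))
    return c
E
python3 - <<'E'
from h import *
c=show("top"); d=show("scene")
f=c["frame"][150:255,230:375]; cv2.imwrite("pics/crop1.png",cv2.resize(f,None,fx=5.5,fy=5.5,interpolation=cv2.INTER_CUBIC)[...,::-1])
E
```

```text
top blue [303.3 174.1] 17 [302, 172, 4, 5] [ 0.6414 -0.0136]
top blue [248.9 211.2] 15 [247, 210, 5, 4] [0.5321 0.1537]
top blue [308.  239.5] 12 [307, 238, 3, 4] [ 0.4427 -0.0237]
top orange [310.1 170.9] 27 [308, 167, 6, 10] [ 0.6579 -0.0346]
top yellow [351.2 225.6] 14 [349, 224, 5, 4] [ 0.4819 -0.1553]
top red [300.5 213.5] 10 [299, 212, 4, 4] [ 0.5215 -0.0031]
scene blue [348.  158.6] 78 [345, 151, 7, 17] [0.5365 0.148 ]
scene blue [285.8 181.7] 92 [283, 174, 7, 17] [ 0.4472 -0.0286]
scene blue [347.  213.1] 104 [344, 205, 7, 18] [ 0.6447 -0.0183]
scene orange [344.9 231.2] 39 [342, 226, 9, 10] [ 0.6485 -0.0271]
scene yellow [266.1 219.4] 110 [262, 211, 9, 18] [ 0.4878 -0.1594]
scene red [312.6 182.2] 17 [311, 180, 5, 5] [ 0.5214 -0.0033]
```

View pics/crop1.png

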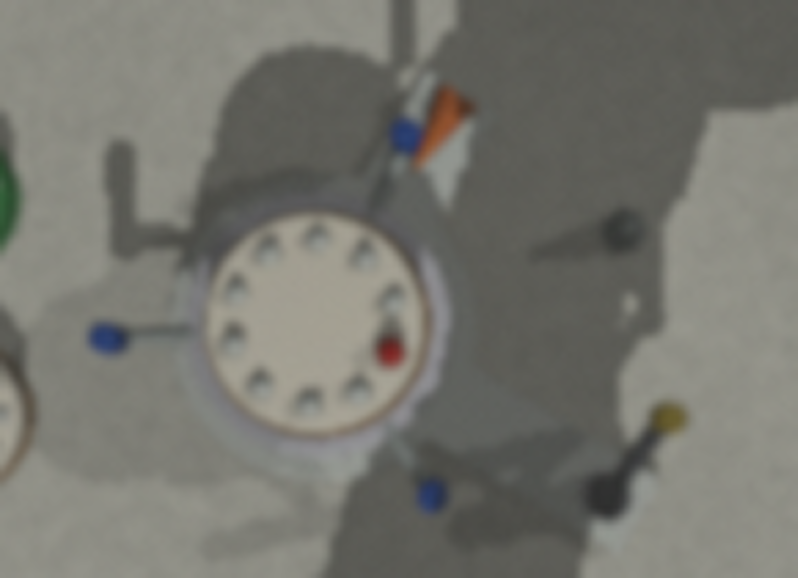

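Fitting the knobs puts the axis at (.5387,.0388), with knob angles −27/93/213°. The cherry is at −112° and the pointer at about −32°, so the platter needs about +80° CCW. I'll push the −27° knob from its clockwise side with the gripper shut.

```bash
python3 -m inch '[{"slide":[0.395,0.535,-0.04],"yaw":-0.85},{"slide":[0.395,0.535,-0.04],"yaw":-0.85},{"slide":[0.395,0.535,-0.04],"yaw":-0.85},{"slide":[0.395,0.535,-0.04],"yaw":-0.85},{"slide":[0.395,0.535,-0.04],"yaw":-0.85},{"slide":[0.395,0.535,-0.04],"yaw":-0.85},{"slide":[0.395,0.535,-0.04],"yaw":-0.85},{"slide":[0.395,0.535,-0.04],"yaw":-0.85},{"slide":[0.395,0.535,-0.04],"yaw":-0.85},{"slide":[0.395,0.535,-0.04],"yaw":-0.85},{"slide":[0.395,0.535,-0.04],"yaw":-0.85},{"slide":[0.395,0.535,-0.04],"yaw":-0.85},{"slide":[0.395,0.535,-0.04],"yaw":-0.85},{"slide":[0.395,0.535,-0.04],"yaw":-0.85},{"slide":[0.395,0.535,-0.04],"yaw":-0.85},{"slide":[0.395,0.535,-0.04],"yaw":-0.85},{"slide":[0.395,0.535,-0.04],"yaw":-0.85},{"slide":[0.395,0.535,-0.04],"yaw":-0.85},{"slide":[0.395,0.535,-0.04],"yaw":-0.85},{"slide":[0.395,0.535,-0.04],"yaw":-0.85}]' 255 20
python3 - <<'E'
from h import *
c=show("top"); d=show("scene")
cv2.imwrite("pics/s2.png",cv2.resize(d["frame"][90:290,230:430],None,fx=3,fy=3)[...,::-1])
E
```

```text
clock: 1.87
position: [0.6247, -0.0471, 0.2021]
ee_rot: [0.972, -0.235, -0.0, 0.0]
ft_force: [0.9, 0.1, -0.2]
grip_width: 0.0
grasp_force: 0.0
top blue [248.9 211.3] 16 [247, 210, 5, 4] [0.5318 0.1537]
top yellow [351.2 225.6] 19 [349, 224, 5, 5] [ 0.4819 -0.1553]
scene blue [285.7 182. ] 88 [283, 174, 7, 17] [ 0.4477 -0.0297]
scene blue [347.  213.4] 99 [344, 205, 7, 18] [ 0.6453 -0.0191]
scene yellow [266.  219.2] 111 [262, 211, 9, 18] [ 0.4872 -0.1591]
scene red [312.7 183. ] 7 [312, 182, 3, 3] [ 0.5233 -0.0054]
```

View pics/s2.png

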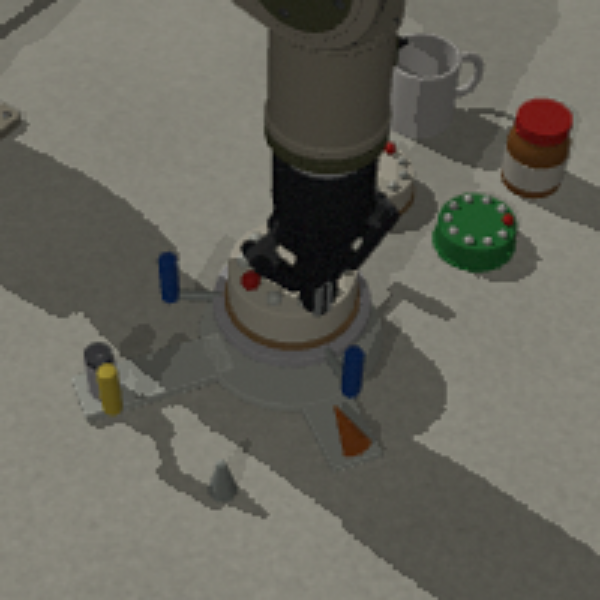

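The gripper is shut above the pointer side and the knob (352,372 in the crop) is clear of it. The knuckles splay sideways, so I'll use only about 22 mm of overlap with the knob.

```bash
python3 -m inch '[{"slide":[0,0,-0.03],"yaw":0},{"slide":[0,0,-0.06],"yaw":0},{"slide":[0,0,-0.085],"yaw":0},{"slide":[0,0,-0.103],"yaw":0},{"slide":[0,0,-0.103],"yaw":0},{"slide":[0,0,-0.103],"yaw":0}]'
python3 - <<'E'
from h import *
d=show("scene")
cv2.imwrite("pics/s3.png",cv2.resize(d["frame"][130:270,260:410],None,fx=4,fy=4)[...,::-1])
E
```

```text
clock: 2.47
position: [0.6244, -0.0473, 0.0993]
ee_rot: [0.972, -0.235, -0.001, 0.0]
ft_force: [0.6, 0.3, 1.0]
grip_width: -0.005
grasp_force: 0.0
scene blue [285.7 182. ] 88 [283, 174, 7, 17] [ 0.4477 -0.0297]
scene blue [347.  213.6] 99 [344, 205, 7, 18] [ 0.6457 -0.0196]
scene yellow [266.  219.2] 111 [262, 211, 9, 18] [ 0.4872 -0.1591]
scene red [312.3 183. ] 7 [311, 182, 3, 3] [ 0.5225 -0.006 ]
```

View pics/s3.png

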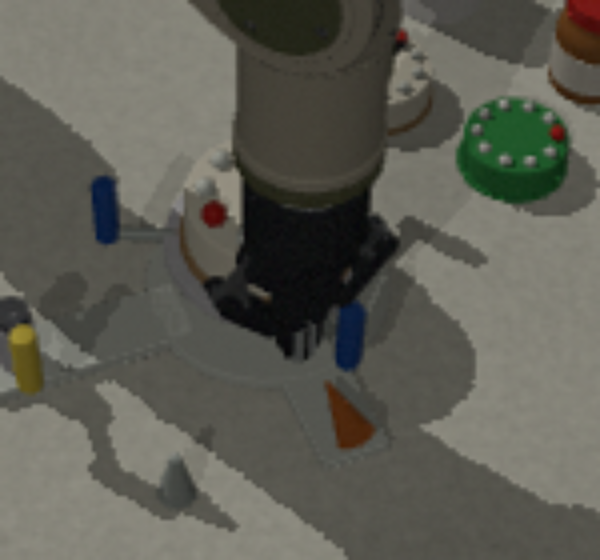

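```bash
python3 - <<'E'
import numpy as np
A=np.array([.5387,.0388]);s=np.array([.6245,-.0470])
for th in range(-27,57,3):
    t=np.radians(th);F=A+.115*np.array([np.cos(t),np.sin(t)])-.0235*np.array([-np.sin(t),np.cos(t)])
    print(th,np.round(F-s,3),round(np.radians(th+27),2))
E
```

```text
-27 [0.006 0.013] 0.0
-24 [0.01  0.018] 0.05
-21 [0.013 0.023] 0.1
-18 [0.016 0.028] 0.16
-15 [0.019 0.033] 0.21
-12 [0.022 0.039] 0.26
-9 [0.024 0.045] 0.31
-6 [0.026 0.05 ] 0.37
-3 [0.028 0.056] 0.42
0 [0.029 0.062] 0.47
3 [0.03  0.068] 0.52
6 [0.031 0.074] 0.58
9 [0.031 0.081] 0.63
12 [0.032 0.087] 0.68
15 [0.031 0.093] 0.73
18 [0.031 0.099] 0.79
21 [0.03  0.105] 0.84
24 [0.029 0.111] 0.89
27 [0.027 0.117] 0.94
30 [0.026 0.123] 0.99
33 [0.023 0.129] 1.05
36 [0.021 0.134] 1.1
39 [0.018 0.14 ] 1.15
42 [0.015 0.145] 1.2
45 [0.012 0.151] 1.26
48 [0.009 0.156] 1.31
51 [0.005 0.16 ] 1.36
54 [0.001 0.165] 1.41
```

```bash
python3 -m inch '[{"slide":[0.002,0.004,0],"yaw":0},{"slide":[0.004,0.008,0],"yaw":0},{"slide":[0.006,0.011,0],"yaw":0},{"slide":[0.006,0.013,0],"yaw":0},{"slide":[0.008,0.015,0],"yaw":0.03},{"slide":[0.010,0.018,0],"yaw":0.05},{"slide":[0.013,0.023,0],"yaw":0.1},{"slide":[0.016,0.028,0],"yaw":0.16},{"slide":[0.019,0.033,0],"yaw":0.21},{"slide":[0.022,0.039,0],"yaw":0.26},{"slide":[0.024,0.045,0],"yaw":0.31},{"slide":[0.026,0.050,0],"yaw":0.37},{"slide":[0.028,0.056,0],"yaw":0.42},{"slide":[0.029,0.062,0],"yaw":0.47},{"slide":[0.030,0.068,0],"yaw":0.52},{"slide":[0.031,0.074,0],"yaw":0.58},{"slide":[0.031,0.078,0],"yaw":0.61},{"slide":[0.031,0.081,0],"yaw":0.63},{"slide":[0.031,0.081,0],"yaw":0.63},{"slide":[0.031,0.081,0],"yaw":0.63}]'
python3 - <<'E'
from h import *
c=show("top");d=show("scene")
cv2.imwrite("pics/s4.png",cv2.resize(d["frame"][130:270,260:410],None,fx=4,fy=4)[...,::-1])
E
```

```text
clock: 4.18
position: [0.6559, 0.035, 0.0993]
ee_rot: [0.997, 0.078, -0.0, -0.0]
ft_force: [-0.1, 0.5, -0.9]
grip_width: 0.0
grasp_force: 0.0
top blue [258.1 233.1] 14 [256, 232, 5, 3] [0.4652 0.1269]
top yellow [351.  225.8] 21 [349, 224, 5, 5] [ 0.4813 -0.1547]
scene blue [324.  154.1] 74 [322, 147, 5, 15] [0.4696 0.1214]
scene blue [366.4 200.3] 22 [363, 193, 6, 14] [0.6626 0.0482]
scene blue [291.6 201.7] 97 [289, 194, 7, 17] [ 0.5044 -0.0745]
scene yellow [266.  219.2] 111 [262, 211, 9, 18] [ 0.4872 -0.1591]
scene red [320.7 188.2] 6 [320, 187, 3, 3] [ 0.5515 -0.0074]
```

View pics/s4.png

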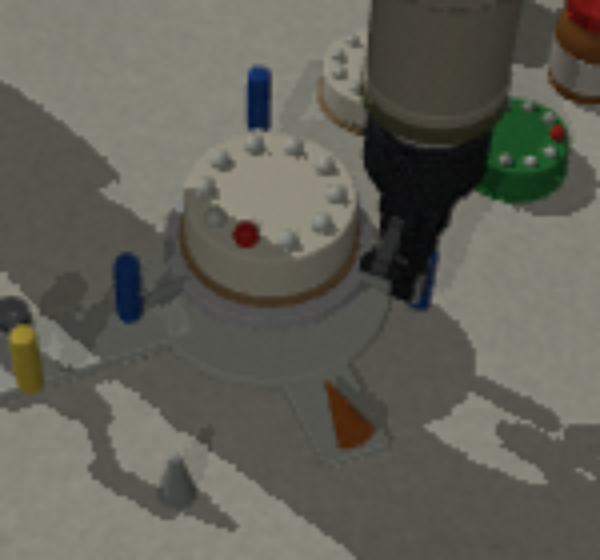

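Knob 2 is now at 130°, so the platter has turned +36.5° as planned, and the finger is clear of the cake. Next push is +33°.

```bash
python3 -m inch '[{"slide":[0.001,0.003,0],"yaw":0.02},{"slide":[0.001,0.006,0],"yaw":0.05},{"slide":[0.000,0.012,0],"yaw":0.10},{"slide":[0,0.018,0],"yaw":0.16},{"slide":[-0.001,0.024,0],"yaw":0.21},{"slide":[-0.002,0.030,0],"yaw":0.26},{"slide":[-0.004,0.036,0],"yaw":0.31},{"slide":[-0.005,0.042,0],"yaw":0.36},{"slide":[-0.008,0.048,0],"yaw":0.42},{"slide":[-0.010,0.053,0],"yaw":0.47},{"slide":[-0.013,0.059,0],"yaw":0.52},{"slide":[-0.015,0.062,0],"yaw":0.55},{"slide":[-0.016,0.064,0],"yaw":0.57},{"slide":[-0.016,0.064,0],"yaw":0.57},{"slide":[-0.016,0.064,0],"yaw":0.57}]'
python3 - <<'E'
from h import *
c=show("top");d=show("scene")
E
```

```text
clock: 5.53
position: [0.64, 0.0988, 0.0993]
ee_rot: [0.935, 0.355, -0.0, -0.0]
ft_force: [0.1, 1.0, -0.6]
grip_width: 0.001
grasp_force: 0.0
top blue [323.7 199. ] 7 [323, 198, 3, 3] [ 0.5643 -0.0739]
top yellow [351.  225.8] 21 [349, 224, 5, 5] [ 0.4813 -0.1547]
top red [296.4 196.9] 11 [295, 196, 4, 3] [0.5712 0.0081]
scene blue [303.  159.4] 75 [301, 152, 5, 17] [0.4332 0.0677]
scene blue [366.1 187.9] 8 [365, 186, 4, 4] [0.6387 0.0846]
scene blue [309.9 213.9] 104 [307, 206, 7, 17] [ 0.5683 -0.078 ]
scene yellow [266.  219.2] 111 [262, 211, 9, 18] [ 0.4872 -0.1591]
scene red [330.2 188.1] 17 [328, 186, 5, 5] [0.5716 0.0079]
```

```bash
python3 -m inch '[{"slide":[-0.002,0.003,0],"yaw":0.03},{"slide":[-0.004,0.007,0],"yaw":0.07},{"slide":[-0.007,0.011,0],"yaw":0.11},{"slide":[-0.009,0.014,0],"yaw":0.15},{"slide":[-0.011,0.016,0],"yaw":0.18},{"slide":[-0.012,0.018,0],"yaw":0.19},{"slide":[-0.012,0.018,0],"yaw":0.19},{"slide":[-0.012,0.018,0],"yaw":0.19}]'
python3 - <<'E'
from h import *
c=show("top");d=show("scene")
E
```

```text
clock: 6.3
position: [0.6279, 0.1169, 0.0994]
ee_rot: [0.897, 0.442, 0.0, -0.0]
ft_force: [0.2, 0.5, -1.9]
grip_width: 0.007
grasp_force: 0.0
top blue [321.5 193. ] 6 [321, 192, 2, 3] [ 0.5826 -0.0676]
top yellow [351.  225.8] 21 [349, 224, 5, 5] [ 0.4813 -0.1547]
top red [294. 195.] 9 [293, 194, 3, 3] [0.577  0.0152]
scene blue [297.6 163.1] 77 [295, 156, 6, 16] [0.4297 0.0468]
scene blue [364.  176.4] 37 [363, 168, 4, 16] [0.6113 0.117 ]
scene blue [317.5 216.2] 96 [315, 208, 6, 17] [ 0.5887 -0.0722]
scene yellow [265.9 219.2] 110 [262, 211, 9, 18] [ 0.487  -0.1592]
scene red [332.9 187.5] 17 [331, 186, 5, 4] [0.5762 0.0139]
```

The cherry is at −32.6°, on target. I'll back off along the push line and lift.

```bash
python3 -m inch '[{"slide":[0.004,-0.003,0],"yaw":0},{"slide":[0.012,-0.009,0],"yaw":0},{"slide":[0.02,-0.015,0],"yaw":0},{"slide":[0.02,-0.015,0.03],"yaw":0},{"slide":[0.02,-0.015,0.07],"yaw":0},{"slide":[0.02,-0.015,0.11],"yaw":0},{"slide":[0.02,-0.015,0.13],"yaw":0},{"slide":[0.02,-0.015,0.13],"yaw":0}]'
python3 - <<'E'
from h import *
c=show("top");d=show("scene")
E
```

```text
clock: 7.07
position: [0.6509, 0.1017, 0.2355]
ee_rot: [0.897, 0.442, 0.004, 0.001]
ft_force: [0.7, 0.3, -0.2]
grip_width: -0.003
grasp_force: 0.0
top blue [321.3 193. ] 7 [320, 192, 3, 3] [ 0.5827 -0.067 ]
top yellow [351.  225.8] 21 [349, 224, 5, 5] [ 0.4813 -0.1547]
top red [294.2 195. ] 10 [293, 194, 4, 3] [0.577  0.0146]
scene blue [297.6 163.1] 77 [295, 156, 6, 16] [0.4297 0.0468]
scene blue [365.4 174.9] 84 [363, 167, 7, 17] [0.6114 0.1241]
scene blue [317.5 216.2] 96 [315, 208, 6, 17] [ 0.5887 -0.0722]
scene yellow [265.9 219.2] 110 [262, 211, 9, 18] [ 0.487  -0.1592]
scene red [332.9 187.5] 17 [331, 186, 5, 4] [0.5762 0.0139]
```

```bash
python3 -m inch '[{"slide":[-0.148,-0.228,0],"yaw":0},{"slide":[-0.148,-0.228,0],"yaw":0},{"slide":[-0.148,-0.228,0],"yaw":0},{"slide":[-0.148,-0.228,0],"yaw":0},{"slide":[-0.148,-0.228,0],"yaw":0},{"slide":[-0.148,-0.228,0],"yaw":0},{"slide":[-0.148,-0.228,0],"yaw":0},{"slide":[-0.148,-0.228,0],"yaw":0},{"slide":[-0.148,-0.228,0],"yaw":0},{"slide":[-0.148,-0.228,-0.04],"yaw":0},{"slide":[-0.148,-0.228,-0.08],"yaw":0},{"slide":[-0.148,-0.228,-0.11],"yaw":0},{"slide":[-0.148,-0.228,-0.13],"yaw":0},{"slide":[-0.148,-0.228,-0.13],"yaw":0},{"slide":[-0.148,-0.228,-0.13],"yaw":0}]'
python3 - <<'E'
from h import *
d=show("scene")
cv2.imwrite("pics/s5.png",cv2.resize(d["frame"][120:270,230:390],None,fx=4,fy=4)[...,::-1])
P=np.array([.438,-.1215]);s=get_obs()["position"];print(s)
for ph in range(-37,-116,-6):
    t=np.radians(ph);F=P+.055*np.array([np.cos(t),np.sin(t)])+.020*np.array([-np.sin(t),np.cos(t)])
    print(ph,np.round(F-s[:2],3),round(np.radians(ph+37),2))
E
```

```text
clock: 8.42
position: [0.4999, -0.1248, 0.0986]
ee_rot: [0.896, 0.443, -0.0, -0.001]
ft_force: [0.6, 0.3, 1.1]
grip_width: 0.001
grasp_force: 0.0
scene blue [297.6 163.1] 76 [295, 156, 6, 16] [0.4297 0.0468]
scene blue [365.5 174.9] 85 [363, 167, 7, 17] [0.6116 0.1243]
scene blue [317.5 216.2] 96 [315, 208, 6, 17] [ 0.5887 -0.0722]
scene yellow [266.  219.1] 111 [262, 211, 9, 18] [ 0.487  -0.1588]
scene red [332.8 187.6] 18 [331, 186, 5, 5] [0.5762 0.0134]
[ 0.50082214 -0.12516789  0.09997232]
-37 [-0.007 -0.013] 0.0
-43 [-0.009 -0.019] -0.1
-49 [-0.012 -0.025] -0.21
-55 [-0.015 -0.03 ] -0.31
-61 [-0.019 -0.035] -0.42
-67 [-0.023 -0.039] -0.52
-73 [-0.028 -0.043] -0.63
-79 [-0.033 -0.047] -0.73
-85 [-0.038 -0.049] -0.84
-91 [-0.044 -0.052] -0.94
-97 [-0.05  -0.053] -1.05
-103 [-0.056 -0.054] -1.15
-109 [-0.062 -0.055] -1.26
-115 [-0.068 -0.055] -1.36
```

View pics/s5.png

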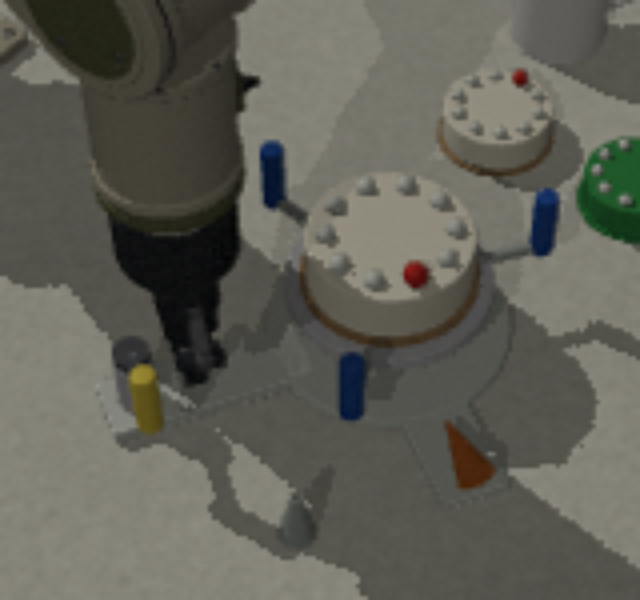

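The cherry now points at the cone, and the finger stands behind the yellow knob (145,400). I'll push the lever along its arc.

```bash
python3 -m inch '[{"slide":[-0.004,-0.007,0],"yaw":0},{"slide":[-0.007,-0.013,0],"yaw":0},{"slide":[-0.009,-0.019,0],"yaw":-0.1},{"slide":[-0.012,-0.025,0],"yaw":-0.2},{"slide":[-0.015,-0.030,0],"yaw":-0.3},{"slide":[-0.019,-0.035,0],"yaw":-0.41},{"slide":[-0.023,-0.039,0],"yaw":-0.51},{"slide":[-0.028,-0.043,0],"yaw":-0.62},{"slide":[-0.033,-0.047,0],"yaw":-0.73},{"slide":[-0.038,-0.049,0],"yaw":-0.84},{"slide":[-0.044,-0.052,0],"yaw":-0.94},{"slide":[-0.050,-0.053,0],"yaw":-1.05},{"slide":[-0.054,-0.054,0],"yaw":-1.12},{"slide":[-0.058,-0.054,0],"yaw":-1.19},{"slide":[-0.061,-0.055,0],"yaw":-1.24},{"slide":[-0.063,-0.055,0],"yaw":-1.26},{"slide":[-0.063,-0.055,0],"yaw":-1.26},{"slide":[-0.063,-0.055,0],"yaw":-1.26}]'
python3 - <<'E'
from h import *
import h
h.ROI["scene"]=(225,140,390,290)
c=show("top");d=show("scene")
E
```

```text
clock: 9.97
position: [0.4372, -0.1817, 0.1]
ee_rot: [0.985, -0.17, 0.001, 0.0]
ft_force: [0.4, 0.1, 0.7]
grip_width: 0.002
grasp_force: 0.2
top blue [256.2 186.4] 16 [254, 185, 5, 4] [0.6069 0.1303]
top blue [321.5 192.9] 8 [320, 192, 4, 3] [ 0.583  -0.0676]
top blue [283.2 246.1] 17 [281, 244, 5, 5] [0.4244 0.0517]
top red [294. 195.] 5 [293, 194, 3, 3] [0.577  0.0152]
scene blue [297.7 162.9] 80 [295, 155, 6, 17] [0.4295 0.0476]
scene blue [365.5 174.9] 86 [363, 167, 7, 17] [0.6116 0.1243]
scene blue [317.5 216.2] 96 [315, 208, 6, 17] [ 0.5887 -0.0722]
scene yellow [244.  219.5] 10 [242, 219, 5, 2] [ 0.4421 -0.1936]
scene red [333.  188.5] 6 [332, 188, 3, 2] [0.5784 0.0112]
```

```bash
python3 -m inch '[{"slide":[-0.001,0,0],"yaw":-0.01},{"slide":[-0.003,0.001,0],"yaw":-0.02},{"slide":[-0.004,0.001,0],"yaw":-0.04},{"slide":[-0.004,0.001,0],"yaw":-0.04}]'; python3 -m inch '[{"slide":[0.004,-0.001,0],"yaw":0},{"slide":[0.013,-0.005,0],"yaw":0},{"slide":[0.02,-0.007,0],"yaw":0},{"slide":[0.02,-0.007,0.03],"yaw":0},{"slide":[0.02,-0.007,0.07],"yaw":0},{"slide":[0.02,-0.007,0.11],"yaw":0},{"slide":[0.02,-0.047,0.14],"yaw":0},{"slide":[0.02,-0.087,0.14],"yaw":0},{"slide":[0.02,-0.127,0.14],"yaw":0},{"slide":[0.02,-0.167,0.14],"yaw":0},{"slide":[0.02,-0.207,0.14],"yaw":0},{"slide":[0.02,-0.207,0.14],"yaw":0},{"slide":[0.02,-0.207,0.14],"yaw":0}]'
python3 - <<'E'
from h import *
import h
h.ROI["scene"]=(225,140,390,290)
c=show("top");d=show("scene")
cv2.imwrite("pics/s6.png",cv2.resize(d["frame"][100:300,200:400],None,fx=3,fy=3)[...,::-1])
E
```

```text
clock: 10.4
position: [0.4363, -0.1815, 0.1001]
ee_rot: [0.982, -0.191, 0.004, 0.001]
ft_force: [17.5, -7.7, -13.4]
grip_width: 0.004
grasp_force: 9.4
clock: 11.48
position: [0.452, -0.3898, 0.238]
ee_rot: [0.981, -0.192, -0.001, -0.0]
ft_force: [0.8, 1.6, 0.3]
grip_width: 0.004
grasp_force: 0.0
top blue [256.1 186.3] 15 [254, 185, 5, 4] [0.6072 0.1306]
top blue [321.5 193. ] 6 [321, 192, 2, 3] [ 0.5826 -0.0676]
top blue [282.8 246.4] 12 [281, 245, 4, 4] [0.4235 0.0529]
top yellow [357.9 247.1] 18 [356, 245, 5, 5] [ 0.4166 -0.174 ]
top red [294.1 195.1] 8 [293, 194, 3, 3] [0.5767 0.0149]
scene blue [297.6 162.8] 80 [295, 155, 6, 17] [0.429  0.0477]
scene blue [365.5 174.9] 85 [363, 167, 7, 17] [0.6116 0.1243]
scene blue [317.5 216.2] 96 [315, 208, 6, 17] [ 0.5887 -0.0722]
scene yellow [242.8 211.9] 96 [239, 204, 9, 17] [ 0.4228 -0.1772]
scene red [333.  187.8] 20 [331, 186, 5, 5] [0.577  0.0132]
```

View pics/s6.png

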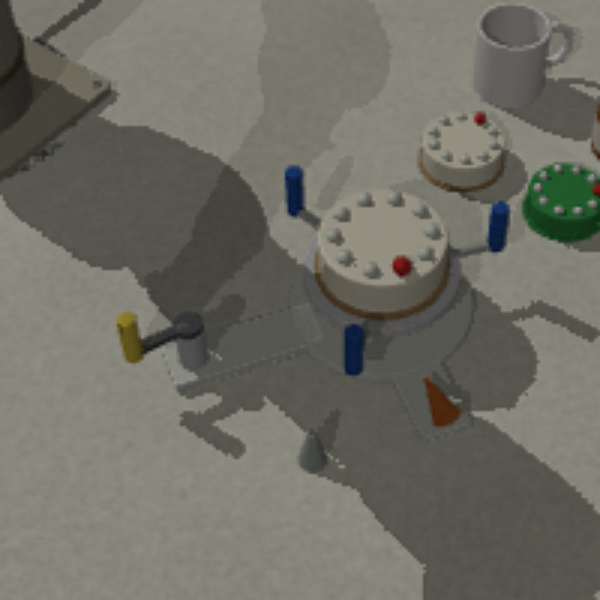

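The lever is at the stop (−112°), the cherry still points at the cone, and the arm is clear.

```bash
python3 -c "
from workcell import *
print(hand_in())"
```

```text
the job is handed in; nothing more can be done
None
```

I turned the platter until the cherry faced the pointer (within about 1° by camera), pushed the brake lever to its stop, moved the arm clear and handed the job in. The hand-in gave no verdict.

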